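Clamp a reagent jar in its bench station

ROBOT

A 6-joint arm with a two-finger parallel gripper is mounted at the origin on the work surface. World frame = base frame: x ahead of the robot, y to its left, z up, the work surface at z = 0. Lengths are in m, angles in rad, forces in N, time in s.
With the tool pointing down it reaches from about 0.3 to 0.875 m from the base axis. Payload 6.4 kg.
Tool frame: the origin (TCP) lies midway between the tips of the shut fingers; the grasp point (between the pads) lies 19 mm behind it; z points along the fingers, y is the line along which they close (so a half turn about z gives the same grasp; the last joint's range is limited). The gripper opens to 85 mm and grips with 20 to 120 N. Pads are 22 mm wide; open, the fingers measure 114 mm over their backs; the gripper's body (76 mm by 85 mm) begins 54 mm behind the grasp point. The pads swing forward as they close: fully open they stand 13 mm farther back than shut.
Start: joints at [-1.361, 0.181, 1.607, -0, 1.354, -0.206], TCP at [0.232, -0.526, 0.196] pointing down, gripper open.
Joint ranges: [-2.99, 2.99], [-0.89, 2.07], [0.3, 2.58], [-1.14, 4.28], [0, 2.63], [-3.12, 3.12]. Speed limits (rad/s): [2.57, 2.57, 3.01, 3.14, 3.14, 3.14].

INTERFACE

Orientations are given as a unit quaternion [w, x, y, z].
In Python, from bench import get_obs, camera, hand_in gives the robot as it stands.
- The arm moves only by the tool carry_out, never from a script. Its argument "plan" is a list that holds one entry, the list of rows, each a list of 7 numbers: the shift along the world's x, y, z in m, then the turn, a rotation vector about the world's x, y, z in rad, then the opening, from 0 (shut) to 1 (fully open). In form: [[[x, y, z, rx, ry, rz, hand], ...]]. A call has exactly 5 rows; each row is the pose to reach, as a shift and turn from the pose commanded when the call began; what a row does not reach only later rows make up. A row lasts 1/12 s, in which the tool goes at most 41.7 mm and 7.16 degrees, less where a joint would pass 70% of its speed; a pose out of reach is approached as far as the arm can. A call with a gripper value outside its range is refused whole. The fingers move at their own pace and stop on an object; the grip force is fixed at half the most. Time passes only in rows, so rows that repeat a pose let the fingers close, or fill a call up. It gives the time, the measured TCP pose, the force, the opening and the grip force at its end, in the units of the state.
- get_obs(): the state, without advancing time (a new reading comes with each control period).
- camera(name): name is "scene" or "top" or "wrist"; returns a dict with "pixels" (480x640x3 uint8, red, green, blue), "z_map" (480x640 float32, m along the optical axis (not along the pixel's ray), 0 where there is no reading), "camera_matrix" (3x3 intrinsics, pixels), "k1" (the pictures are not rectified: a ray, as slopes to the right and down, at radius r is drawn at 1 + k1 r^2 times it, then the intrinsics apply), "cam_to_world" (4x4, takes a point from camera to world coordinates). Camera axes: x right, y up, looking along -z (the intrinsics and any distortion apply to the point x, -y, -z); pixel columns grow to the right and rows downward; lengths in m; the calibration is good to about 2 mm. A picture is of the moment at which its call begins.
- hand_in(): hands the job in; it is judged then, once.
The state is a dict: "time_s": time; "q": joint angles; "dq": joint speeds; "joint_efforts": joint torques, N m; "eef_pos": TCP position; "eef_rot": TCP orientation; "wrist_force": force on the tool from outside, world axes, zero at the start; "torque": the same for the moment, N m; "opening": opening from 0.0 (shut) to 1.0 (fully open); "grasp_force": force on a finger pad.
Only numpy, scipy, OpenCV 4.12 (cv2) and the standard library are available. Lean on these libraries where they do the work, as an engineer would, in place of code of your own. Each camera call takes 0.05 s, during which the arm holds its last target. There are 200 camera calls.

TASK

Secure the amber jar in its clamping station without lifting it. First push it along the bed until it rests against the blue-padded side stop; then turn the red-knobbed crank clockwise until the sliding jaw holds the jar snugly against the fixed jaw, not so hard that the glass could crack; finally fold the blue gate fully upright, leaving the jar clamped and the other glassware where it is.

Things in the scene. Friction and masses are not known exactly. Their poses are not given: they have to be found in the camera images.
- station: Fixed cream clamping station. Origin: on the bench under where the clamped jar's centre belongs; x along the clamping direction, away from the crank; y towards the side stop; z up. Bed: 10 mm thick, x -170 to +75, y -180 to +70 mm. Gear housing under the crank: x -165 to -93, y -45 to +45, up to z=50 mm. The jar enters from the -y side.
- fixed_jaw (a point): Centre of the fixed jaw's blue pad face, at station x=+40 mm, z=42 mm; the jaw spans y -36 to +42, up to z=75 mm.
- side_stop (a point): Centre of the side stop's blue pad face, at station x=+10, y=+40, z=37 mm; the stop spans x -20 to +40, up to z=65 mm.
- jar: Loose upright amber glass jar with paper label and blue cap, 80 mm diameter, 100 mm tall, about 0.45 kg (cap 70 mm diameter, top 16 mm). Origin: centre of its underside, z up. It starts standing on the bed at the -y (gate) side of the jaws. Seated and clamped, its origin is at the station's (0, 0, 10 mm).
- jaw (a joint): Slide of the blue-padded moving jaw along the station's +x, m: 0 fully open, 0.038 when it touches a jar that is against the fixed jaw. Geared to the crank: 30 mm per turn. A clamping force of 10 to 60 N is snug; the glass cracks above 150 N.
- jaw_face (a point): Centre of the moving jaw's pad face, 41 mm above the bench; the pad is 68 mm wide (y) and 52 mm high; the jaw's body extends 16 mm behind it.
- crank (a joint): Angle of the crank about its vertical axis, rad, growing clockwise seen from above, which closes the jaw (4.77 mm per rad); at 0 its arm points along the station's +y. Stiff (about 2.5 N at the knob) and stays where it is left; extra force at the knob becomes about eight times as much clamping force.
- crank_axis (a point): Point on the crank's vertical axis at the top of its steel arm, 67 mm above the bench.
- crank_knob (a point): On the axis of the red upright knob at the end of the crank arm, 42 mm from the crank axis, 95 mm above the bench. The knob is a freely spinning sleeve 24 mm in diameter, reaching from 69 to 117 mm above the bench.
- gate (a joint): Angle of the blue gate, rad: 0 lying flat outwards (towards the station's -y), 1.57 upright against its end stop. Stiff hinge (about 1.5 N at its free edge): it stays where it is left.
- gate_hinge (a point): Middle of the gate's hinge line, 13 mm above the bench, at x=-10, y=-170 mm in the station frame; the hinge runs along the station's x.
- gate_edge (a point): Middle of the gate's free edge (white strip, 9 mm thick), 85 mm from the hinge. The gate is a stiff blue panel 150 mm long along the hinge, 85 mm high, 5 mm thick. It leans outwards from the station; fold it by pushing its outer face inwards, towards the jar.
- amber_bottle: Bystander: amber bottle with blue cap, 68 mm diameter, 150 mm tall, beyond the corner of fixed jaw and side stop. Origin: centre of its underside.
- beaker: Bystander: clear glass beaker, 68 mm rim, 85 mm tall, beside the station beyond the side stop. Origin: centre of its underside.
- dish: Bystander: shallow blue dish, 80 mm diameter, 22 mm high, beside the crank. Origin: centre of its underside.

How it is judged:
On the way, in this order (a step that is already met when the one before it is completed fails the run):
1. the jar stands against the side stop (within 7 mm) (y of jar in the frame of station between -0.007 and 0.004 m and angle between jar's own z axis and vertical below 0.08 rad), for 0.2 s.
2. the moving jaw holds the jar against the fixed jaw (at least 5 N), jar still at the stop (all of step 1 and contact force between jar and jaw above 5 N and x of jar in the frame of station above -0.0025 m), for 0.3 s.
3. the gate is folded upright (within 7 degrees) (value of joint gate above 1.45 rad), for 0.2 s.
At the end, for the whole second after the job is handed in: The jar stands upright and still, within 7 mm of the side stop, clamped between the fixed jaw and the moving jaw with at least 5 N, and the gate is upright within 7 degrees (all of step 2 and value of joint gate above 1.45 rad and linear speed of jar below 0.02 m/s); the robot touches nothing.
It fails at once if the jar is squeezed with more than 150 N (contact force between jar and jaw above 150 N).
It fails at once if the jar is lifted more than 12 mm off the bed (height (world z) of jar above 0.022 m).
It fails at once if the jar is tipped by more than 20 degrees (angle between jar's own z axis and vertical above 0.35 rad).
It fails at once if the amber bottle, beaker or dish is shifted by more than 30 mm or tipped (distance of any of amber_bottle, beaker, dish from where it was at the start of the episode above 0.03 m or angle between any of amber_bottle, beaker, dish's own z axis and vertical above 0.35 rad).
It also fails if it takes over 72 s, if anything falls off the work surface, if the arm or the gripper's body presses on something with over 40 N, if the wrist force passes 120 N, or if a joint passes its speed limit or range.

## Working session

There is one attempt and no reset: what is moved stays moved. The work goes in short steps, Python scripts to look and compute and a tool call to move; the robot and the scene stay as the last step left them, time stands still between calls to the robot, and variables do not carry over. Pictures are saved under pics/ and viewed, at most 10 in all, crops included, and the job is handed in when it is done.

Besides the shell and the picture viewer there is one more tool, called as name([rows], argument=value, ...), one row to a line, values as JSON. carry_out: Moves the arm, as the interface text tells. Its arguments: {"type":"object","properties":{"plan":{"type":"array","items":{"type":"array","items":{"type":"array","items":{"type":"number"}}}}},"required":["plan"]}

```bash
mkdir -p pics
cat > h.py <<'E'
import numpy as np, cv2
from bench import get_obs, camera, hand_in
def cloud(c):
    K=np.array(c["camera_matrix"]);k=c["k1"];z=c["z_map"];h,w=z.shape
    u,v=np.meshgrid(np.arange(w),np.arange(h))
    p=cv2.undistortPoints(np.stack([u,v],-1).reshape(-1,1,2).astype(float),K,np.array([k,0,0,0,0.])).reshape(h,w,2)
    P=np.stack([p[...,0]*z,-p[...,1]*z,-z],-1)
    T=np.array(c["cam_to_world"]); W=P@T[:3,:3].T+T[:3,3]; W[z<=0]=np.nan
    return W
def save(c,n): cv2.imwrite(f"pics/{n}.png",cv2.cvtColor(c["pixels"],cv2.COLOR_RGB2BGR))
E
python3 - <<'E'
from h import *
for n in("top","scene"):
    c=camera(n); save(c,n+"0"); np.savez(n+"0",**{k:c[k] for k in c})
    print(n,np.array(c["cam_to_world"])[:3].round(3).tolist(),c["k1"])
print(get_obs())
E
```

```text
top [[-0.003, 0.99, -0.142, 0.461], [-1.0, -0.007, -0.028, 0.07], [-0.029, 0.142, 0.989, 1.105]] -0.06521287881707229
scene [[-0.82, -0.293, 0.492, 1.11], [0.572, -0.439, 0.693, 0.742], [0.013, 0.849, 0.528, 0.607]] -0.12296218206445317
{'time_s': 0.1, 'q': array([-1.36133328e+00,  1.81478232e-01,  1.60789351e+00,  1.44427327e-05,
        1.35380908e+00, -2.06289196e-01]), 'dq': array([ 0.00190653, -0.00080633, -0.00245089,  0.00126994, -0.00109382,
       -0.00090938]), 'joint_efforts': array([-7.52441701e-05, -4.45882237e+01, -3.52236450e+01, -4.99917114e-04,
        4.15317452e-03, -1.56226554e-05]), 'eef_pos': array([ 0.23214009, -0.52545886,  0.19477484]), 'eef_rot': array([-7.94093524e-04,  9.78471466e-01,  2.06380619e-01,  5.79063345e-06]), 'wrist_force': array([ 0.72853393,  0.16774265, -0.03430379]), 'torque': array([-0.02017978, -0.04507125, -0.05916127]), 'grasp_force': 0.0, 'opening': 0.9992923183064814}
```

View pics/top0.png

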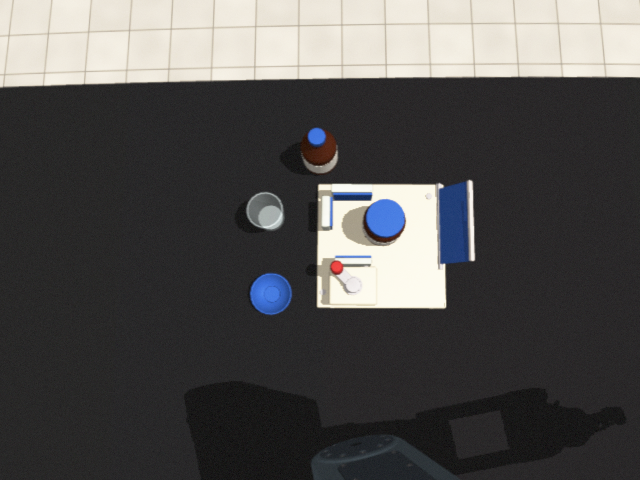

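View pics/scene0.png

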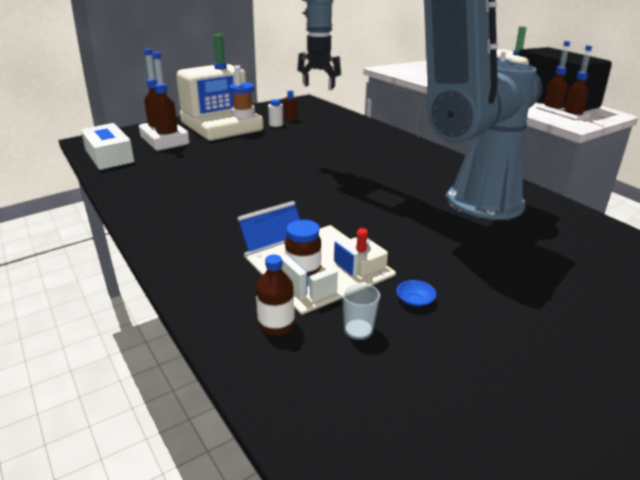

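The top view shows the station's +x pointing up and its +y pointing left. The jar cap is at (385,218), the knob at (337,267), the crank axis at (353,285), and the gate strip at (471,220), leaning outwards. Next I'll measure these with depth.

```bash
cat >> h.py <<'E'
def masks(c):
    hsv=cv2.cvtColor(c["pixels"],cv2.COLOR_RGB2HSV); H,S,V=cv2.split(hsv)
    return dict(cream=(S<90)&(V>150), blue=(H>100)&(H<130)&(S>150)&(V>50), red=((H<8)|(H>172))&(S>170)&(V>110))
def show(n,P):
    print(n,len(P),"med",np.nanmedian(P,0).round(4),"lo",np.nanpercentile(P,2,axis=0).round(4),"hi",np.nanpercentile(P,98,axis=0).round(4))
E
python3 - <<'E'
from h import *
for n in("top","scene"):
    c=dict(np.load(n+"0.npz")); c["k1"]=float(c["k1"]); W=cloud(c); m=masks(c)
    reg=(W[...,0]>.3)&(W[...,0]<.75)&(W[...,1]>-.3)&(W[...,1]<.25)
    z=W[...,2]
    bed=m["cream"]&reg&(z>.004)&(z<.016)
    r=cv2.minAreaRect(W[bed][:,:2].astype(np.float32)*1000); print(n,"bed rect",r,np.median(z[bed]))
    show("red",W[m["red"]&reg&(z>.06)])
    print("table z",np.nanmedian(z[reg&(z<.006)]))
    num,lab,st,ce=cv2.connectedComponentsWithStats((m["blue"]&reg).astype(np.uint8))
    for i in range(1,num):
        if st[i,4]>25: print(ce[i].round()); show(" blue",W[lab==i])
    num,lab,st,ce=cv2.connectedComponentsWithStats((m["cream"]&reg&(z>.045)).astype(np.uint8))
    for i in range(1,num):
        if st[i,4]>12: print(ce[i].round()); show(" cream",W[lab==i])
E
```

```text
top bed rect ((598.59814453125, 64.1588363647461), (366.8493347167969, 246.35621643066406), 89.42890167236328) 0.0096694260783734
red 112 med [0.5449 0.0911 0.1159] lo [0.5353 0.0823 0.1088] hi [0.5538 0.1    0.1191]
table z -0.00033363231069838406
[453. 224.]
 blue 2025 med [ 0.6319 -0.1308  0.0488] lo [ 0.5618 -0.1488  0.0191] hi [ 0.7044 -0.1111  0.0754]
[352. 196.]
 blue 252 med [0.6859 0.0615 0.0554] lo [0.6848 0.0285 0.0239] hi [0.6886 0.0942 0.0731]
[331. 212.]
 blue 28 med [0.6551 0.1014 0.0596] lo [0.6307 0.1013 0.0551] hi [0.6797 0.1015 0.063 ]
[385. 218.]
 blue 1117 med [0.633  0.0035 0.1097] lo [ 0.6025 -0.0272  0.106 ] hi [0.6639 0.0338 0.1133]
[272. 293.]
 blue 1240 med [0.5039 0.2189 0.0105] lo [ 0.4672  0.184  -0.0007] hi [0.5401 0.2482 0.0231]
[328. 165.]
 cream 17 med [0.7458 0.1069 0.0556] lo [0.7429 0.1029 0.0458] hi [0.7491 0.1123 0.069 ]
[471. 220.]
 cream 376 med [ 0.6327 -0.1557  0.0841] lo [ 0.5618 -0.1609  0.0796] hi [ 0.7048 -0.1518  0.0887]
[351. 188.]
 cream 366 med [0.6968 0.0634 0.0745] lo [0.6893 0.0261 0.0695] hi [0.7049 0.1003 0.0786]
[258. 195.]
 cr
[... 1195 characters left out ...]
0.492  0.2103 0.0115] lo [ 0.4442  0.1599 -0.001 ] hi [0.5386 0.2467 0.0238]
[266. 211.]
 cream 199 med [ 0.6386 -0.1527  0.0832] lo [ 0.5657 -0.157   0.0787] hi [ 0.7047 -0.1489  0.0869]
[363. 251.]
 cream 551 med [0.5285 0.0869 0.0502] lo [0.4843 0.022  0.0457] hi [0.5675 0.1073 0.0823]
[299. 265.]
 cream 612 med [0.6942 0.0457 0.063 ] lo [ 0.6069 -0.005   0.0464] hi [0.707  0.1026 0.0763]
[324. 278.]
 cream 343 med [0.66   0.1187 0.0604] lo [0.6299 0.1053 0.0457] hi [0.6869 0.1218 0.0661]
[353. 288.]
 cream 187 med [0.6499 0.1968 0.0801] lo [0.6277 0.1922 0.0686] hi [0.6841 0.2125 0.0859]
[355. 312.]
 cream 218 med [0.6814 0.2422 0.0655] lo [0.6681 0.2063 0.0459] hi [0.6888 0.2498 0.0852]
```

carry_out([
  [[0.026, 0.03, 0, 0, 0, 0.12, 0.5], [0.052, 0.06, 0, 0, 0, 0.24, 0.5], [0.078, 0.09, 0, 0, 0, 0.36, 0.5], [0.104, 0.12, 0, 0, 0, 0.48, 0.5], [0.131, 0.15, 0, 0, 0, 0.6, 0.5]],
])

```text
time_s: 0.52
eef_pos: [0.3638, -0.3743, 0.1952]
eef_rot: [-0.0, 0.873, 0.489, -0.0]
wrist_force: [0.2, -1.0, 0.5]
opening: 0.506
grasp_force: 0.0
```

carry_out([
  [[0.026, 0.03, 0, 0, 0, 0.12, 0.5], [0.052, 0.06, 0, 0, 0, 0.24, 0.5], [0.078, 0.09, 0, 0, 0, 0.36, 0.5], [0.104, 0.12, 0, 0, 0, 0.48, 0.5], [0.131, 0.15, 0, 0, 0, 0.555, 0.5]],
])

```text
time_s: 0.93
eef_pos: [0.4949, -0.2241, 0.1953]
eef_rot: [-0.0, 0.705, 0.709, -0.0]
wrist_force: [1.5, -0.9, 0.0]
opening: 0.503
grasp_force: 0.0
```

carry_out([
  [[0.026, 0.03, 0, 0, 0, 0, 0.5], [0.052, 0.06, 0, 0, 0, 0, 0.5], [0.078, 0.09, 0, 0, 0, 0, 0.5], [0.104, 0.12, 0, 0, 0, 0, 0.5], [0.13, 0.15, 0, 0, 0, 0, 0.5]],
])

```text
time_s: 1.35
eef_pos: [0.625, -0.0741, 0.1951]
eef_rot: [-0.0, 0.707, 0.707, -0.0]
wrist_force: [0.1, -1.2, 0.6]
opening: 0.497
grasp_force: 0.0
```

carry_out([
  [[0.008, 0.004, -0.03, 0, 0, 0, 0.5], [0.008, 0.004, -0.065, 0, 0, 0, 0.5], [0.008, 0.004, -0.1, 0, 0, 0, 0.5], [0.008, 0.004, -0.13, 0, 0, 0, 0.5], [0.008, 0.004, -0.15, 0, 0, 0, 0.5]],
])

```text
time_s: 1.77
eef_pos: [0.6297, -0.071, 0.0412]
eef_rot: [-0.002, 0.707, 0.707, -0.001]
wrist_force: [-0.1, 0.5, -0.4]
opening: 0.498
grasp_force: 0.0
```

Run:
```python
from h import *
c=camera("scene"); save(c,"scene1")
c=camera("wrist"); save(c,"wrist1")
print(get_obs()["wrist_force"])
```

```text
[-0.16024306  0.38455448 -0.08503889]
```

View pics/scene1.png

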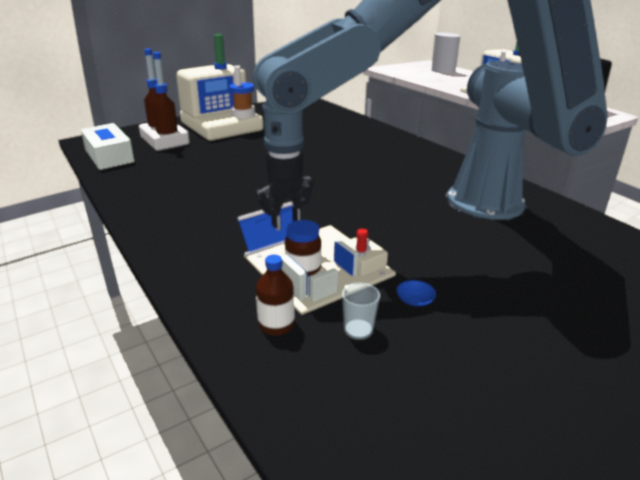

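The fingers are down between the gate (275,225) and the jar (302,245), and nothing has been disturbed. Next I'll push towards +y.

carry_out([
  [[0.002, 0.012, 0.002, 0, 0, 0, 0.5], [0.002, 0.022, 0.002, 0, 0, 0, 0.5], [0.002, 0.029, 0.002, 0, 0, 0, 0.5], [0.002, 0.035, 0.002, 0, 0, 0, 0.5], [0.002, 0.041, 0.002, 0, 0, 0, 0.5]],
])

```text
time_s: 2.28
eef_pos: [0.6353, -0.0308, 0.0496]
eef_rot: [0.002, 0.707, 0.708, 0.0]
wrist_force: [-3.4, -9.1, 12.7]
opening: 0.497
grasp_force: 7.3
```

carry_out([
  [[0, 0.006, 0, 0, 0, 0, 0.5], [0, 0.012, 0, 0, 0, 0, 0.5], [0, 0.018, 0, 0, 0, 0, 0.5], [0, 0.024, 0, 0, 0, 0, 0.5], [0, 0.03, 0, 0, 0, 0, 0.5]],
])

```text
time_s: 2.7
eef_pos: [0.6366, -0.0025, 0.0505]
eef_rot: [0.003, 0.707, 0.707, 0.001]
wrist_force: [0.3, -6.0, 6.7]
opening: 0.499
grasp_force: 4.7
```

```bash
cat >> h.py <<'E'
def cap():
    c=camera("top"); W=cloud(c); m=masks(c)["blue"]&(W[...,2]>.1)&(W[...,2]<.12)&(W[...,0]>.55)&(W[...,0]<.72)&(W[...,1]>-.08)&(W[...,1]<.13)
    show("cap",W[m]); (x,y),r=cv2.minEnclosingCircle(W[m][:,:2].astype(np.float32)); print("circle",x,y,r)
    return c,W
E
python3 - <<'E'
from h import *
c,W=cap(); save(c,"top1")
E
```

```text
cap 371 med [0.6201 0.0336 0.1117] lo [0.603  0.0143 0.1069] hi [0.6552 0.0463 0.1155]
circle 0.6327831149101257 0.03585498034954071 0.031353894621133804
```

Run:
```python
import cv2
a=cv2.imread("pics/top1.png")[150:330,230:490]; b=cv2.resize(a,None,fx=2.2,fy=2.2,interpolation=2)
w=cv2.imread("pics/wrist1.png"); w=cv2.resize(w,(228,171))
o=cv2.copyMakeBorder(b,0,0,0,228,0); o[:171,572:800]=w[:, :228]; cv2.imwrite("pics/t1c.png",o); print(o.shape)
```

```text
(396, 800, 3)
```

View pics/t1c.png

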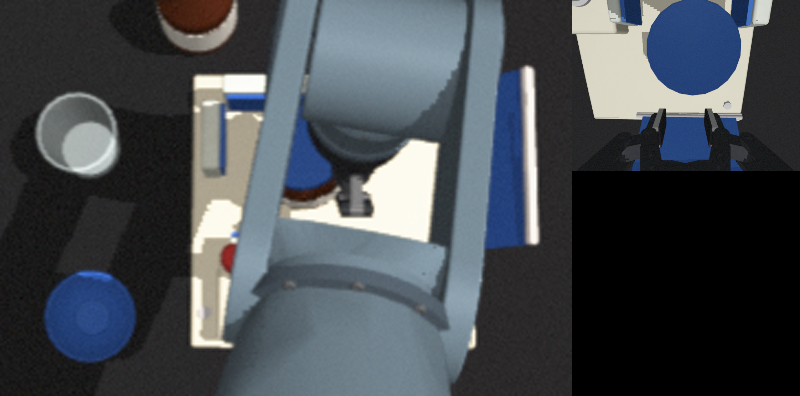

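carry_out([
  [[0, -0.01, 0.0, 0, 0, 0, 0.5], [0, -0.01, 0.008, 0, 0, 0, 0.5], [0, -0.006, 0.008, 0, 0, 0, 0.5], [0, 0, 0.008, 0, 0, 0, 0.5], [0, 0.006, 0.008, 0, 0, 0, 0.5]],
])

```text
time_s: 3.17
eef_pos: [0.635, 0.0048, 0.0563]
eef_rot: [0.001, 0.707, 0.707, 0.0]
wrist_force: [0.3, -2.8, 1.6]
opening: 0.496
grasp_force: 1.7
```

```bash
cat >> h.py <<'E'
def wcap():
    c=camera("wrist"); W=cloud(c); m=masks(c)["blue"]&(W[...,2]>.1)&(W[...,2]<.125)
    num,lab,st,ce=cv2.connectedComponentsWithStats(m.astype(np.uint8)); i=1+np.argmax(st[1:,4]); P=W[lab==i]; show("wcap",P)
    n=np.linalg.lstsq(np.c_[P[:,:2],np.ones(len(P))],P[:,2],rcond=None)[0]; print("slope",n[:2].round(3)); print("circle",cv2.minEnclosingCircle(P[:,:2].astype(np.float32)),ce[i])
    return c,W
E
python3 - <<'E'
from h import *
c,W=wcap(); save(c,"w2")
E
```

```text
wcap 34281 med [0.6347 0.0458 0.1125] lo [0.6044 0.0139 0.1088] hi [0.665  0.0744 0.1164]
slope [ 0.01  -0.115]
circle ((0.633061945438385, 0.039367273449897766), 0.03871113434433937) [317.82153379 241.41539045]
```

The wrist view suggests the jar leans about 6° forward, so I was pushing it too high. I'll back off, tilt the tool and push low.

carry_out([
  [[0, -0.004, 0, 0, 0, 0, 0.5], [0, -0.01, 0, 0, 0, 0, 0.5], [0, -0.022, 0, 0, 0, 0, 0.5], [0, -0.032, 0, 0, 0, 0, 0.5], [0, -0.036, 0, 0, 0, 0, 0.5]],
])

```text
time_s: 3.63
eef_pos: [0.634, -0.0331, 0.0552]
eef_rot: [-0.0, 0.708, 0.707, -0.0]
wrist_force: [0.2, -0.3, 0.1]
opening: 0.498
grasp_force: 0.0
```

Run:
```python
from h import *
c,W=wcap(); save(c,"w3")
```

```text
wcap 39325 med [0.6355 0.0348 0.1097] lo [0.6051 0.002  0.1084] hi [0.6658 0.0627 0.111 ]
slope [0.001 0.   ]
circle ((0.635597825050354, 0.03182131052017212), 0.03482314571738243) [322.62085188 155.35819453]
```

View pics/w3.png

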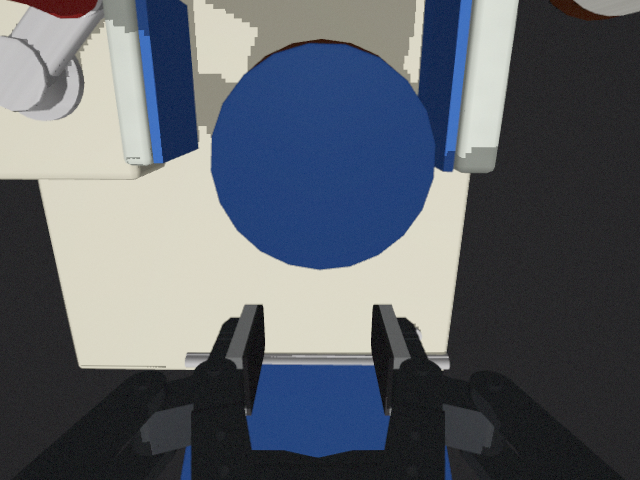

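The jar is standing flat again (slope 0) at (0.636, 0.032). Now I'll tilt and lower the fingers.

carry_out([
  [[0.0, -0.005, 0, 0.12, 0, 0, 0.5], [0, -0.01, 0, 0.24, 0, 0, 0.5], [0.001, -0.01, -0.008, 0.36, 0, 0, 0.5], [0.001, -0.01, -0.018, 0.48, 0, 0, 0.5], [0.001, -0.01, -0.028, 0.5, 0, 0, 0.5]],
])

```text
time_s: 4.1
eef_pos: [0.6351, -0.0451, 0.0262]
eef_rot: [-0.176, 0.687, 0.683, 0.177]
wrist_force: [-1.6, -0.7, -0.9]
opening: 0.502
grasp_force: 0.0
```

carry_out([
  [[0, 0.008, 0, 0, 0, 0, 0.5], [0, 0.016, 0, 0, 0, 0, 0.5], [0, 0.023, 0, 0, 0, 0, 0.5], [0, 0.03, 0, 0, 0, 0, 0.5], [0, 0.036, 0, 0, 0, 0, 0.5]],
])

```text
time_s: 4.52
eef_pos: [0.6357, -0.0026, 0.0288]
eef_rot: [-0.174, 0.684, 0.686, 0.175]
wrist_force: [0.3, 0.0, 0.7]
opening: 0.5
grasp_force: 0.0
```

Run:
```python
from h import *
c,W=wcap(); save(c,"w4")
```

```text
wcap 38440 med [0.6357 0.0291 0.1097] lo [ 6.052e-01 -6.000e-04  1.084e-01] hi [0.6661 0.0613 0.1109]
slope [0.    0.006]
circle ((0.6353967189788818, 0.031458936631679535), 0.034985803067684174) [318.73735692 160.14159729]
```

carry_out([
  [[0, 0.004, -0.003, 0, 0, 0, 0.5], [0, 0.008, -0.003, 0, 0, 0, 0.5], [0, 0.012, -0.003, 0, 0, 0, 0.5], [0, 0.016, -0.003, 0, 0, 0, 0.5], [0, 0.02, -0.003, 0, 0, 0, 0.5]],
])

```text
time_s: 4.98
eef_pos: [0.6356, 0.0147, 0.0246]
eef_rot: [-0.174, 0.685, 0.685, 0.175]
wrist_force: [-0.2, -1.9, 1.3]
opening: 0.498
grasp_force: 1.1
```

Run:
```python
from h import *
c,W=wcap()
```

```text
wcap 42754 med [0.6355 0.0352 0.1097] lo [0.6052 0.006  0.1085] hi [0.666  0.0673 0.111 ]
slope [-0. -0.]
circle ((0.6358365416526794, 0.03719678148627281), 0.03498854488134384) [318.42519998 191.92697759]
```

carry_out([
  [[0, 0.004, 0, 0, 0, 0, 0.5], [0, 0.008, 0, 0, 0, 0, 0.5], [0, 0.012, 0, 0, 0, 0, 0.5], [0, 0.016, 0, 0, 0, 0, 0.5], [0, 0.02, 0, 0, 0, 0, 0.5]],
])

```text
time_s: 5.45
eef_pos: [0.6353, 0.0353, 0.0246]
eef_rot: [-0.175, 0.685, 0.685, 0.175]
wrist_force: [0.0, -2.0, 0.0]
opening: 0.497
grasp_force: 1.1
```

carry_out([
  [[0, 0.001, 0, 0, 0, 0, 0.5], [0, 0.002, 0, 0, 0, 0, 0.5], [0, 0.003, 0, 0, 0, 0, 0.5], [0, 0.004, 0, 0, 0, 0, 0.5], [0, 0.004, 0, 0, 0, 0, 0.5]],
])

```text
time_s: 5.87
eef_pos: [0.6355, 0.0374, 0.0246]
eef_rot: [-0.174, 0.685, 0.685, 0.174]
wrist_force: [-2.0, -6.6, 1.0]
opening: 0.5
grasp_force: 3.2
```

Run:
```python
from h import *
c,W=wcap(); save(c,"w5")
m=masks(c)["blue"]&(W[...,2]>.02)&(W[...,2]<.1)
num,lab,st,ce=cv2.connectedComponentsWithStats(m.astype(np.uint8))
for i in range(1,num):
    if st[i,4]>150: print(ce[i].round()); show("b",W[lab==i])
```

```text
wcap 42868 med [0.6351 0.0576 0.1098] lo [0.6049 0.0284 0.1085] hi [0.6658 0.0897 0.111 ]
slope [-0. -0.]
circle ((0.6353754997253418, 0.059736430644989014), 0.034892354160547256) [317.39432677 193.27358403]
[82. 16.]
b 610 med [0.5035 0.1854 0.0216] lo [0.473  0.18   0.0202] hi [0.5329 0.1964 0.0229]
[423. 129.]
b 174 med [0.6807 0.1005 0.0596] lo [0.6765 0.0988 0.0523] hi [0.683  0.1031 0.0607]
[441. 237.]
b 5329 med [0.6852 0.0497 0.0636] lo [0.6845 0.0244 0.0241] hi [0.6886 0.0951 0.0707]
[165. 228.]
b 7288 med [0.5707 0.0586 0.0545] lo [0.5671 0.0278 0.0219] hi [0.5715 0.0924 0.0675]
```

The jar is flat at y=0.060, touching the stop: the push force rose to 6.6 N and jar y+40 mm matches the pad at 0.1005. Now I'll retreat and go to the knob.

carry_out([
  [[0, -0.005, 0, 0, 0, 0, 0.5], [0, -0.015, 0, 0, 0, 0, 0.5], [0, -0.03, 0, 0, 0, 0, 0.5], [0, -0.04, 0.02, 0, 0, 0, 0.5], [0, -0.045, 0.05, -0.1, 0, 0, 0.6]],
])

```text
time_s: 6.33
eef_pos: [0.6317, -0.0106, 0.0691]
eef_rot: [-0.145, 0.696, 0.69, 0.138]
wrist_force: [0.3, 0.6, 1.0]
opening: 0.598
grasp_force: 0.0
```

carry_out([
  [[0, 0, 0.03, -0.1, 0, 0, 1], [0, 0, 0.06, -0.2, 0, 0, 1], [0, 0, 0.08, -0.3, 0, 0, 1], [0, 0, 0.085, -0.4, 0, 0, 1], [0, 0, 0.085, -0.4, 0, 0, 1]],
])

```text
time_s: 6.75
eef_pos: [0.6373, -0.0038, 0.1638]
eef_rot: [0.004, 0.706, 0.708, 0.001]
wrist_force: [0.7, 0.0, 0.3]
opening: 1.006
grasp_force: 0.0
```

carry_out([
  [[-0.02, 0.02, 0, 0, 0, 0.12, 1], [-0.04, 0.04, 0, 0, 0, 0.24, 1], [-0.06, 0.06, 0, 0, 0, 0.36, 1], [-0.08, 0.08, 0, 0, 0, 0.48, 1], [-0.09, 0.097, 0, 0, 0, 0.6, 1]],
])

```text
time_s: 7.17
eef_pos: [0.5425, 0.0913, 0.1581]
eef_rot: [-0.002, 0.464, 0.886, -0.0]
wrist_force: [0.7, 0.2, 0.1]
opening: 0.999
grasp_force: 0.0
```

carry_out([
  [[0, 0, 0, 0, 0, 0.12, 1], [0, 0, 0, 0, 0, 0.24, 1], [0, 0, 0, 0, 0, 0.36, 1], [0, 0, 0, 0, 0, 0.48, 1], [0, 0, 0, 0, 0, 0.6, 1]],
])

```text
time_s: 7.58
eef_pos: [0.5447, 0.09, 0.1584]
eef_rot: [-0.002, 0.182, 0.983, 0.001]
wrist_force: [0.4, -0.1, -0.7]
opening: 1.004
grasp_force: 0.0
```

carry_out([
  [[0, 0, 0, 0, 0, 0.12, 1], [0, 0, 0, 0, 0, 0.24, 1], [0, 0, 0, 0, 0, 0.37, 1], [0, 0, 0, 0, 0, 0.37, 1], [0, 0, 0, 0, 0, 0.37, 1]],
])

```text
time_s: 8.0
eef_pos: [0.5449, 0.0901, 0.1587]
eef_rot: [-0.001, 0.003, 1.0, 0.001]
wrist_force: [-0.2, -0.4, -0.2]
opening: 1.004
grasp_force: 0.0
```

Run:
```python
from h import *
c=camera("wrist"); save(c,"w6"); W=cloud(c); m=masks(c)["red"]
P=W[m&(W[...,2]>.108)]; show("redtop",P); print(cv2.minEnclosingCircle(P[:,:2].astype(np.float32)))
show("red",W[m])
print(get_obs()["eef_pos"],get_obs()["q"])
```

```text
redtop 915 med [0.5434 0.0898 0.1165] lo [0.5349 0.0804 0.1104] hi [0.5531 0.098  0.1179]
((0.5438717603683472, 0.08920244872570038), 0.01082613319158554)
red 1050 med [0.5422 0.0887 0.1163] lo [0.535  0.0804 0.0809] hi [0.553  0.098  0.1179]
[0.54498155 0.09024193 0.15886504] [-5.12859520e-02  1.67710885e-01  1.69935921e+00  7.68943322e-04
  1.27629741e+00 -1.61659435e+00]
```

View pics/w6.png

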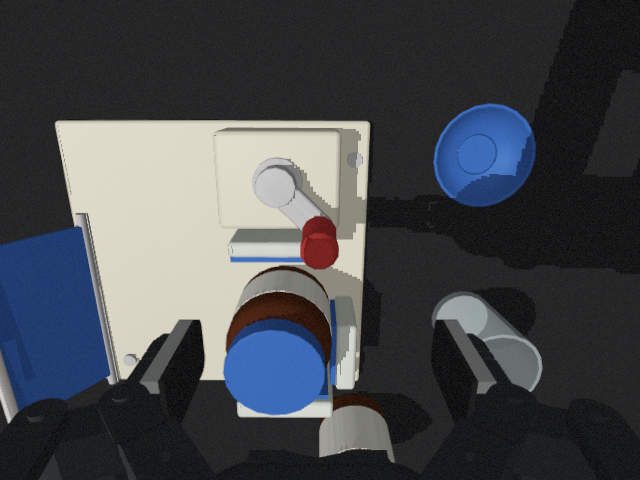

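The knob's top is at pixel (320,250) and the hub at (277,185). The jar is against the stop. I'll measure the hub from this same pose.

Run:
```python
from h import *
c=camera("wrist"); W=cloud(c)
P=W[165:205,255:300]; s=(P[...,2]>.066)&(P[...,2]<.08); show("hub",P[s]); (x,y),r=cv2.minEnclosingCircle(P[s][:,:2].astype(np.float32)); print(x,y,r)
k=np.array([.5438,.0892]); d=k-[x,y]; print(d,np.hypot(*d),np.arctan2(d[0],d[1]))
```

```text
hub 1358 med [0.5161 0.0621 0.0696] lo [0.5035 0.049  0.0666] hi [0.5273 0.076  0.071 ]
0.5176944732666016 0.06387519091367722 0.016950208693742752
[0.02610553 0.02532481] 0.036370929068239036 0.8005770976700899
```

carry_out([
  [[-0.001, -0.001, -0.02, 0, 0, 0, 1], [-0.001, -0.001, -0.04, 0, 0, 0, 1], [-0.001, -0.001, -0.06, 0, 0, 0, 1], [-0.001, -0.001, -0.074, 0, 0, 0, 1], [-0.001, -0.001, -0.074, 0, 0, 0, 1]],
])

```text
time_s: 8.52
eef_pos: [0.5415, 0.0899, 0.0821]
eef_rot: [-0.003, 0.002, 1.0, 0.0]
wrist_force: [-1.6, -0.3, -0.2]
opening: 1.0
grasp_force: 0.0
```

carry_out([
  [[0, 0, 0, 0, 0, 0, 0.15], [0, 0, 0, 0, 0, 0, 0.15], [0, 0, 0, 0, 0, 0, 0.15], [0, 0, 0, 0, 0, 0, 0.15], [0, 0, 0, 0, 0, 0, 0.15]],
])

```text
time_s: 8.93
eef_pos: [0.545, 0.09, 0.0866]
eef_rot: [0.001, 0.0, 1.0, -0.0]
wrist_force: [-0.1, 0.3, 0.3]
opening: 0.297
grasp_force: 0.0
```

Run:
```python
import numpy as np
t0=.81
f=lambda t:42*np.array([np.sin(t),np.cos(t)])
for k in range(6):
    s=t0+1.25*k
    print(round(s,2),[(f(s+.25*i)-f(s)).round(1).tolist() for i in range(1,6)])
```

```text
0.81 [[6.2, -8.4], [10.2, -18.1], [11.6, -28.5], [10.4, -38.9], [6.7, -48.7]]
2.06 [[-6.0, -8.6], [-14.0, -15.4], [-23.4, -20.0], [-33.7, -22.1], [-44.1, -21.7]]
3.31 [[-10.0, 3.0], [-19.0, 8.4], [-26.3, 15.9], [-31.6, 25.0], [-34.5, 35.0]]
4.56 [[-0.3, 10.5], [2.0, 20.7], [6.8, 30.0], [13.7, 37.9], [22.4, 43.8]]
5.81 [[9.8, 3.6], [20.3, 4.6], [30.6, 3.0], [40.3, -1.1], [48.6, -7.4]]
7.06 [[6.5, -8.2], [10.8, -17.8], [12.5, -28.1], [11.7, -38.5], [8.3, -48.4]]
```

carry_out([
  [[0, 0, -0.003, 0, 0, 0, 0.1], [0, 0, -0.003, 0, 0, 0, 0.1], [0, 0, -0.003, 0, 0, 0, 0.1], [0, 0, -0.003, 0, 0, 0, 0.1], [0, 0, -0.003, 0, 0, 0, 0.1]],
])

```text
time_s: 9.35
eef_pos: [0.5443, 0.09, 0.0826]
eef_rot: [-0.0, 0.0, 1.0, 0.0]
wrist_force: [0.3, 0.6, 0.6]
opening: 0.103
grasp_force: 0.0
```

Run:
```python
from h import *
c=camera("wrist"); save(c,"w7"); W=cloud(c); m=masks(c)["red"]; show("red",W[m])
```

```text
red 1067 med [0.5415 0.0891 0.1164] lo [0.535  0.0806 0.0778] hi [0.5535 0.0945 0.1178]
```

View pics/w7.png

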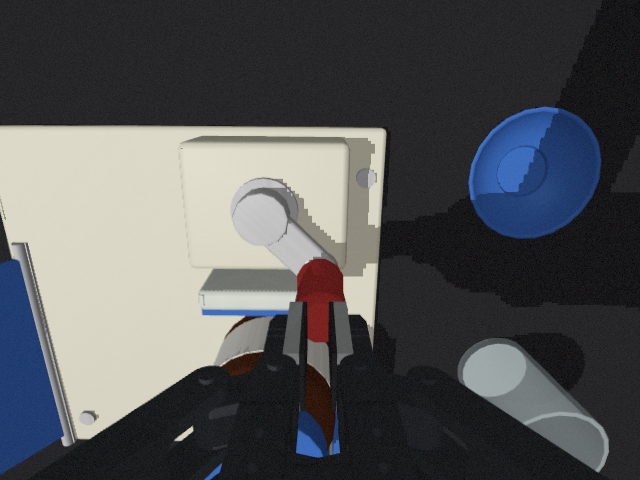

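Run:
```python
from h import *
c=camera("wrist"); W=cloud(c); print(np.array(c["cam_to_world"]).round(3).tolist(), c["camera_matrix"])
for v in range(260,420,12):
    print(v,[(u,*(W[v,u]*1000).round().astype(int).tolist(),c["pixels"][v,u].tolist()) for u in (292,308,318,328,346)])
o=get_obs(); print(o["eef_pos"],o["opening"],o["grasp_force"],o["wrist_force"])
```

```text
[[0.002, -0.945, -0.327, 0.46], [1.0, 0.002, -0.001, 0.089], [0.001, -0.327, 0.945, 0.261], [0.0, 0.0, 0.0, 1.0]] [[404.34674018   0.         317.57733563]
 [  0.         404.34674018 239.13732261]
 [  0.           0.           1.        ]]
260 [(292, 538, 76, 67, [195, 195, 195]), (308, 538, 84, 67, [205, 205, 205]), (318, 535, 90, 76, [103, 29, 26]), (328, 539, 95, 66, [108, 80, 80]), (346, 562, 109, 9, [130, 128, 114])]
272 [(292, 555, 75, 44, [118, 120, 116]), (308, 536, 85, 87, [94, 27, 26]), (318, 535, 90, 89, [106, 31, 29]), (328, 536, 94, 87, [96, 26, 23]), (346, 570, 109, 9, [141, 137, 124])]
284 [(292, 555, 75, 60, [115, 118, 110]), (308, 536, 85, 99, [96, 26, 30]), (318, 535, 90, 102, [97, 30, 31]), (328, 535, 94, 101, [92, 19, 22]), (346, 578, 109, 11, [218, 214, 198])]
296 [(292, 557, 76, 69, [207, 210, 201]), (308, 536, 85, 111, [109, 33, 31]), (318, 536, 90, 112, [112, 36, 30]), (328, 535, 94, 113, [115, 37, 33]), (346, 588, 109, 10, [217, 213, 196])]
308 [(292, 533, 80, 127, [91, 90, 91]), (308, 539, 86, 117, [121, 34, 32]), (318, 538, 90, 117, [121, 28, 30]), (328, 5
[... 1088 characters left out ...]
), (328, 617, 96, 61, [116, 114, 110]), (346, 532, 97, 169, [23, 26, 24])]
392 [(292, 532, 83, 174, [23, 25, 28]), (308, 607, 84, 84, [50, 23, 15]), (318, 610, 90, 80, [42, 18, 5]), (328, 618, 95, 71, [41, 21, 13]), (346, 531, 97, 175, [26, 28, 28])]
404 [(292, 533, 83, 177, [25, 28, 25]), (308, 611, 84, 89, [53, 32, 17]), (318, 615, 90, 84, [48, 28, 17]), (328, 620, 95, 79, [49, 27, 22]), (346, 527, 96, 184, [27, 27, 27])]
416 [(292, 535, 83, 179, [15, 14, 22]), (308, 611, 84, 98, [20, 43, 86]), (318, 620, 90, 88, [46, 23, 14]), (328, 624, 95, 83, [46, 21, 8]), (346, 530, 96, 185, [17, 12, 18])]
[0.54425968 0.08999401 0.08258948] 0.09879475624859979 0.0 [ 0.06977585  0.48111554 -0.72789421]
```

Run:
```python
from h import *
c=camera("scene"); W=cloud(c)
sel=(abs(W[...,0]-.544)<.03)&(abs(W[...,1]-.09)<.045)&(W[...,2]>.06)&(W[...,2]<.25)
px=c["pixels"].astype(int); dark=px.sum(-1)<300; red=masks(c)["red"]
for z in np.arange(.06,.22,.01):
    q=sel&(abs(W[...,2]-z)<.005); g=q&~red
    print(round(z,2),"red",(q&red).sum(),"other",g.sum(), W[g].mean(0).round(3) if g.any() else "", px[g].mean(0).round() if g.any() else "")
v,u=np.where(sel); y0,x0=int(v.mean()),int(u.mean())
cv2.imwrite("pics/s7c.png",cv2.resize(cv2.cvtColor(c["pixels"],cv2.COLOR_RGB2BGR)[y0-80:y0+70,x0-100:x0+100],None,fx=4,fy=4,interpolation=2))
```

```text
0.06 red 0 other 57 [0.564 0.082 0.063] [ 80.  98. 142.]
0.07 red 0 other 152 [0.561 0.078 0.069] [170. 173. 193.]
0.08 red 31 other 14 [0.552 0.095 0.079] [144.  80.  78.]
0.09 red 36 other 15 [0.553 0.091 0.089] [170. 122. 114.]
0.1 red 30 other 11 [0.551 0.093 0.099] [149.  96.  91.]
0.11 red 47 other 12 [0.549 0.093 0.11 ] [104.  38.  38.]
0.12 red 8 other 34 [0.551 0.093 0.121] [90. 63. 66.]
0.13 red 0 other 64 [0.552 0.097 0.13 ] [63. 64. 67.]
0.14 red 0 other 77 [0.551 0.096 0.14 ] [54. 55. 58.]
0.15 red 0 other 71 [0.551 0.096 0.15 ] [53. 54. 57.]
0.16 red 0 other 65 [0.554 0.091 0.16 ] [37. 38. 42.]
0.17 red 0 other 147 [0.552 0.096 0.17 ] [26. 28. 31.]
0.18 red 0 other 120 [0.554 0.095 0.18 ] [26. 28. 31.]
0.19 red 0 other 149 [0.555 0.089 0.189] [26. 28. 31.]
0.2 red 0 other 123 [0.556 0.091 0.2  ] [28. 29. 32.]
0.21 red 0 other 120 [0.557 0.099 0.21 ] [30. 32. 35.]
```

View pics/s7c.png

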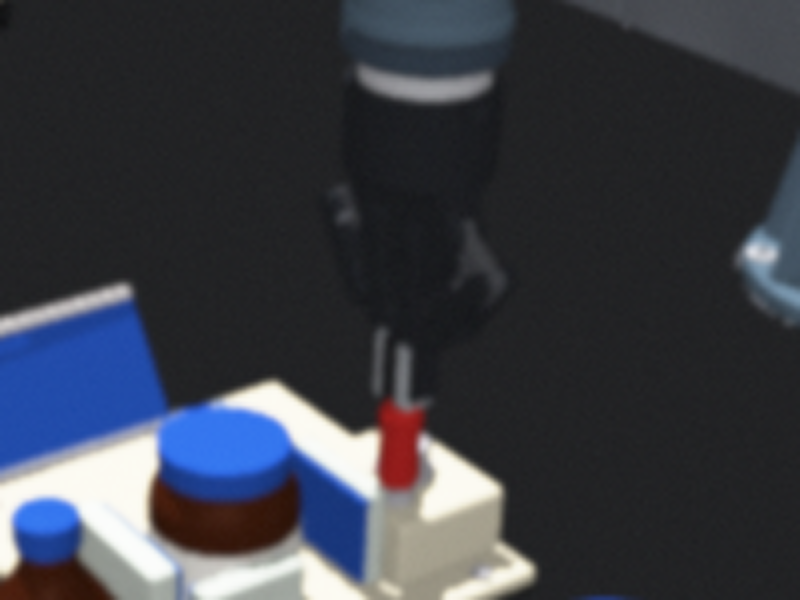

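Both views show the real fingertips at z≈0.120 with the reported TCP at 0.083. They sit just above the knob, so the tips are about 37 mm short of the reported TCP, and I'll allow for that from here. It also explains why the jar tipped. Open, go down, grip.

carry_out([
  [[0, 0, 0.003, 0, 0, 0, 0.7], [0, 0, 0.003, 0, 0, 0, 0.7], [0, 0, 0.003, 0, 0, 0, 0.7], [0, 0, 0.003, 0, 0, 0, 0.7], [0, 0, 0.003, 0, 0, 0, 0.7]],
])

```text
time_s: 9.92
eef_pos: [0.5443, 0.09, 0.0856]
eef_rot: [-0.0, 0.0, 1.0, -0.0]
wrist_force: [0.3, -0.3, -0.4]
opening: 0.701
grasp_force: 0.0
```

carry_out([
  [[0, 0, -0.008, 0, 0, 0, 0.7], [0, 0, -0.016, 0, 0, 0, 0.7], [0, 0, -0.024, 0, 0, 0, 0.7], [0, 0, -0.032, 0, 0, 0, 0.7], [0, 0, -0.04, 0, 0, 0, 0.7]],
])

```text
time_s: 10.33
eef_pos: [0.5437, 0.09, 0.0442]
eef_rot: [-0.001, 0.0, 1.0, 0.0]
wrist_force: [0.5, 0.6, 0.5]
opening: 0.697
grasp_force: 0.0
```

carry_out([
  [[0, 0, 0, 0, 0, 0, 0.15], [0, 0, 0, 0, 0, 0, 0.15], [0, 0, 0, 0, 0, 0, 0.15], [0, 0, 0, 0, 0, 0, 0.15], [0, 0, 0, 0, 0, 0, 0.15]],
])

```text
time_s: 10.75
eef_pos: [0.5449, 0.0903, 0.046]
eef_rot: [0.001, 0.0, 1.0, 0.0]
wrist_force: [1.2, 2.0, -2.3]
opening: 0.248
grasp_force: 58.8
```

carry_out([
  [[0, 0, 0, 0, 0, 0, 0.15], [0, 0, 0, 0, 0, 0, 0.15], [0, 0, 0, 0, 0, 0, 0.15], [0, 0, 0, 0, 0, 0, 0.15], [0, 0, 0, 0, 0, 0, 0.15]],
])

```text
time_s: 11.17
eef_pos: [0.5448, 0.0903, 0.0459]
eef_rot: [0.001, 0.0, 1.0, 0.0]
wrist_force: [3.7, 3.5, -1.3]
opening: 0.249
grasp_force: 59.0
```

Gripped (59 N at the knob's width). Now I'll crank along the arc.

carry_out([
  [[0.0062, -0.0084, 0, 0, 0, 0, 0.15], [0.0102, -0.0181, 0, 0, 0, 0, 0.15], [0.0116, -0.0285, 0, 0, 0, 0, 0.15], [0.0104, -0.0389, 0, 0, 0, 0, 0.15], [0.0067, -0.0487, 0, 0, 0, 0, 0.15]],
])

```text
time_s: 11.58
eef_pos: [0.5511, 0.0407, 0.0459]
eef_rot: [0.0, 0.0, 1.0, 0.0]
wrist_force: [-1.2, 3.7, 3.6]
opening: 0.247
grasp_force: 59.6
```

carry_out([
  [[-0.006, -0.0086, 0, 0, 0, 0, 0.15], [-0.014, -0.0154, 0, 0, 0, 0, 0.15], [-0.0234, -0.02, 0, 0, 0, 0, 0.15], [-0.0337, -0.0221, 0, 0, 0, 0, 0.15], [-0.0441, -0.0217, 0, 0, 0, 0, 0.15]],
])

```text
time_s: 12.0
eef_pos: [0.5065, 0.0199, 0.0459]
eef_rot: [0.001, 0.001, 1.0, 0.001]
wrist_force: [5.9, 11.9, -0.5]
opening: 0.255
grasp_force: 59.4
```

carry_out([
  [[-0.01, 0.003, 0, 0, 0, 0, 0.15], [-0.019, 0.0084, 0, 0, 0, 0, 0.15], [-0.0263, 0.0159, 0, 0, 0, 0, 0.15], [-0.0316, 0.025, 0, 0, 0, 0, 0.15], [-0.0345, 0.035, 0, 0, 0, 0, 0.15]],
])

```text
time_s: 12.42
eef_pos: [0.4731, 0.0534, 0.046]
eef_rot: [0.002, 0.001, 1.0, -0.001]
wrist_force: [9.4, -2.4, -5.5]
opening: 0.249
grasp_force: 59.1
```

carry_out([
  [[-0.0003, 0.0105, 0, 0, 0, 0, 0.15], [0.002, 0.0207, 0, 0, 0, 0, 0.15], [0.0068, 0.03, 0, 0, 0, 0, 0.15], [0.0137, 0.0379, 0, 0, 0, 0, 0.15], [0.0224, 0.0438, 0, 0, 0, 0, 0.15]],
])

```text
time_s: 12.83
eef_pos: [0.4942, 0.0985, 0.0458]
eef_rot: [-0.001, 0.0, 1.0, -0.0]
wrist_force: [-2.7, -4.2, 6.6]
opening: 0.247
grasp_force: 60.4
```

carry_out([
  [[0.0098, 0.0036, 0, 0, 0, 0, 0.15], [0.0203, 0.0046, 0, 0, 0, 0, 0.15], [0.0306, 0.003, 0, 0, 0, 0, 0.15], [0.0403, -0.0011, 0, 0, 0, 0, 0.15], [0.0486, -0.0074, 0, 0, 0, 0, 0.15]],
])

```text
time_s: 13.25
eef_pos: [0.5434, 0.092, 0.0458]
eef_rot: [-0.001, 0.0, 1.0, 0.001]
wrist_force: [-3.6, 0.4, 7.5]
opening: 0.248
grasp_force: 60.6
```

Run:
```python
from h import *
o=get_obs(); print(o["eef_pos"],o["wrist_force"])
c=camera("scene"); save(c,"s8"); W=cloud(c); m=masks(c)
b=m["blue"]&(W[...,1]>.02)&(W[...,1]<.11)&(W[...,2]>.02)&(W[...,2]<.075)&(W[...,0]>.55)&(W[...,0]<.63); show("jaw",W[b])
b=m["blue"]&(W[...,1]>.0)&(W[...,1]<.11)&(W[...,2]>.107)&(W[...,0]>.57); show("cap",W[b])
```

```text
[0.54337858 0.09197824 0.04578469] [-3.5761808   0.44876361  7.48150551]
jaw 85 med [0.6019 0.0872 0.0538] lo [0.5995 0.0743 0.0235] hi [0.6033 0.0959 0.0669]
cap 473 med [0.6446 0.0628 0.1099] lo [0.6143 0.0294 0.1076] hi [0.6738 0.0939 0.1116]
```

carry_out([
  [[0.0029, -0.0031, 0, 0, 0, 0, 0.15], [0.0054, -0.0064, 0, 0, 0, 0, 0.15], [0.0075, -0.01, 0, 0, 0, 0, 0.15], [0.0093, -0.0138, 0, 0, 0, 0, 0.15], [0.0093, -0.0138, 0, 0, 0, 0, 0.15]],
])

```text
time_s: 13.72
eef_pos: [0.5534, 0.0772, 0.0459]
eef_rot: [0.001, 0.001, 1.0, 0.0]
wrist_force: [0.9, 1.6, 3.6]
opening: 0.254
grasp_force: 60.3
```

```bash
cat >> h.py <<'E'
def state():
    o=get_obs(); p=o["eef_pos"]-[.5144,.0613,0]; th=np.arctan2(p[0],p[1]); f=o["wrist_force"]
    print("th",th+6.283,"r",np.hypot(*p[:2]),"ft",f[0]*np.cos(th)-f[1]*np.sin(th),"fr",f[0]*np.sin(th)+f[1]*np.cos(th),"fz",f[2])
    c=camera("scene"); W=cloud(c); m=masks(c)
    b=m["blue"]&(W[...,1]>.02)&(W[...,1]<.11)&(W[...,2]>.02)&(W[...,2]<.075)&(W[...,0]>.55)&(W[...,0]<.63); show("jaw",W[b])
    b=m["blue"]&(W[...,1]>.0)&(W[...,1]<.11)&(W[...,2]>.107)&(W[...,0]>.57); show("cap",W[b])
E
python3 -c "
from h import *
state()"
```

```text
th 7.465654496315549 r 0.04208913998486703 ft -1.1572816259534036 fr 1.4852840513625587 fz 3.5507899425850358
jaw 70 med [0.6039 0.0873 0.057 ] lo [0.6019 0.0738 0.0273] hi [0.6058 0.0957 0.0673]
cap 472 med [0.6472 0.0635 0.1098] lo [0.6175 0.0301 0.1076] hi [0.677  0.0925 0.1117]
```

carry_out([
  [[0.0004, -0.001, 0, 0, 0, 0, 0.15], [0.0008, -0.002, 0, 0, 0, 0, 0.15], [0.0011, -0.003, 0, 0, 0, 0, 0.15], [0.0014, -0.004, 0, 0, 0, 0, 0.15], [0.0014, -0.004, 0, 0, 0, 0, 0.15]],
])

```text
time_s: 14.18
eef_pos: [0.5547, 0.0731, 0.0459]
eef_rot: [0.001, 0.0, 1.0, 0.0]
wrist_force: [3.7, 3.5, 4.4]
opening: 0.248
grasp_force: 60.3
```

```bash
python3 -c "
from h import *
state()"
```

```text
th 7.568047065255509 r 0.04198849165622945 ft -2.3049566480637314 fr 4.50231273917467 fz 4.423558123417014
jaw 65 med [0.6043 0.0862 0.058 ] lo [0.602  0.0741 0.0423] hi [0.6063 0.0961 0.0681]
cap 472 med [0.6471 0.0642 0.1099] lo [0.6171 0.0302 0.1077] hi [0.6771 0.0925 0.1117]
```

carry_out([
  [[0.0003, -0.001, 0, 0, 0, 0, 0.15], [0.0006, -0.002, 0, 0, 0, 0, 0.15], [0.0008, -0.003, 0, 0, 0, 0, 0.15], [0.001, -0.0041, 0, 0, 0, 0, 0.15], [0.001, -0.0041, 0, 0, 0, 0, 0.15]],
])

```text
time_s: 14.65
eef_pos: [0.5556, 0.0689, 0.0459]
eef_rot: [0.001, 0.0, 1.0, -0.0]
wrist_force: [4.5, 2.4, 5.6]
opening: 0.251
grasp_force: 60.3
```

```bash
python3 -c "
from h import *
state()"
```

```text
th 7.67270813263683 r 0.04193434592081497 ft -1.5615699209478326 fr 4.819866696415241 fz 5.614163303534797
jaw 60 med [0.6049 0.0862 0.0584] lo [0.6032 0.0746 0.0454] hi [0.6074 0.0947 0.0675]
cap 468 med [0.6477 0.0631 0.1098] lo [0.6173 0.0302 0.1075] hi [0.6769 0.0927 0.1119]
```

carry_out([
  [[0.0002, -0.001, 0, 0, 0, 0, 0.15], [0.0003, -0.002, 0, 0, 0, 0, 0.15], [0.0004, -0.003, 0, 0, 0, 0, 0.15], [0.0005, -0.0042, 0, 0, 0, 0, 0.15], [0.0005, -0.0042, 0, 0, 0, 0, 0.15]],
])

```text
time_s: 15.12
eef_pos: [0.5562, 0.0646, 0.0459]
eef_rot: [0.001, 0.0, 1.0, -0.0]
wrist_force: [4.7, 2.3, 3.5]
opening: 0.251
grasp_force: 60.3
```

carry_out([
  [[0.0001, -0.001, 0, 0, 0, 0, 0.15], [0.0001, -0.002, 0, 0, 0, 0, 0.15], [0.0001, -0.003, 0, 0, 0, 0, 0.15], [0.0001, -0.003, 0, 0, 0, 0, 0.15], [0.0001, -0.003, 0, 0, 0, 0, 0.15]],
])

```text
time_s: 15.53
eef_pos: [0.5563, 0.0615, 0.0459]
eef_rot: [0.001, 0.0, 1.0, -0.0]
wrist_force: [4.2, 1.2, 4.1]
opening: 0.247
grasp_force: 60.3
```

carry_out([
  [[0, -0.001, 0, 0, 0, 0, 0.15], [0, -0.002, 0, 0, 0, 0, 0.15], [-0.0001, -0.003, 0, 0, 0, 0, 0.15], [-0.0001, -0.003, 0, 0, 0, 0, 0.15], [-0.0001, -0.003, 0, 0, 0, 0, 0.15]],
])

```text
time_s: 15.95
eef_pos: [0.5562, 0.0585, 0.0459]
eef_rot: [0.001, 0.0, 1.0, -0.0]
wrist_force: [4.3, 1.4, 3.9]
opening: 0.254
grasp_force: 60.3
```

carry_out([
  [[-0.0001, -0.001, 0, 0, 0, 0, 0.15], [-0.0002, -0.002, 0, 0, 0, 0, 0.15], [-0.0003, -0.0025, 0, 0, 0, 0, 0.15], [-0.0003, -0.0025, 0, 0, 0, 0, 0.15], [-0.0003, -0.0025, 0, 0, 0, 0, 0.15]],
])

```text
time_s: 16.37
eef_pos: [0.556, 0.0561, 0.0459]
eef_rot: [0.001, 0.0, 1.0, -0.0]
wrist_force: [4.9, 2.2, 4.0]
opening: 0.247
grasp_force: 60.3
```

```bash
python3 -c "
from h import *
state()"
```

```text
th 7.977184057750235 r 0.04190694600124493 ft -2.807296158711564 fr 4.613052162407768 fz 4.020918445779267
jaw 61 med [0.6059 0.0854 0.0579] lo [0.6038 0.0725 0.0454] hi [0.6073 0.0946 0.0668]
cap 478 med [0.6491 0.0637 0.1099] lo [0.6198 0.0293 0.1075] hi [0.6784 0.093  0.1116]
```

carry_out([
  [[-0.0001, -0.001, 0, 0, 0, 0, 0.15], [-0.0003, -0.0018, 0, 0, 0, 0, 0.15], [-0.0004, -0.0025, 0, 0, 0, 0, 0.15], [-0.0004, -0.0025, 0, 0, 0, 0, 0.15], [-0.0004, -0.0025, 0, 0, 0, 0, 0.15]],
])

```text
time_s: 16.83
eef_pos: [0.5557, 0.0541, 0.0459]
eef_rot: [0.001, 0.0, 1.0, 0.0]
wrist_force: [5.5, 3.3, 4.6]
opening: 0.254
grasp_force: 60.2
```

carry_out([
  [[-0.0002, -0.001, 0, 0, 0, 0, 0.15], [-0.0003, -0.0018, 0, 0, 0, 0, 0.15], [-0.0005, -0.0025, 0, 0, 0, 0, 0.15], [-0.0005, -0.0025, 0, 0, 0, 0, 0.15], [-0.0005, -0.0025, 0, 0, 0, 0, 0.15]],
])

```text
time_s: 17.25
eef_pos: [0.5553, 0.0522, 0.0459]
eef_rot: [0.001, 0.0, 1.0, 0.001]
wrist_force: [5.7, 5.3, 3.1]
opening: 0.25
grasp_force: 60.2
```

The resistance at the knob is now about 6.4 N (2.5 N of friction plus about 3.9 N, or roughly 30 N of clamping), so it's snug. I'll release, rise and check.

carry_out([
  [[0, 0, 0, 0, 0, 0, 0.7], [0, 0, 0, 0, 0, 0, 0.7], [0, 0, 0, 0, 0, 0, 0.7], [0, 0, 0, 0, 0, 0, 0.7], [0, 0, 0, 0, 0, 0, 0.7]],
])

```text
time_s: 17.67
eef_pos: [0.5535, 0.0512, 0.045]
eef_rot: [-0.001, 0.0, 1.0, -0.0]
wrist_force: [-1.2, -0.5, 0.5]
opening: 0.704
grasp_force: 0.0
```

carry_out([
  [[0, 0, 0.01, 0, 0, 0, 0.7], [0, 0, 0.03, 0, 0, 0, 0.7], [0, 0, 0.06, 0, 0, 0, 0.7], [0, 0, 0.09, 0, 0, 0, 0.7], [0, 0, 0.12, 0, 0, 0, 0.7]],
])

```text
time_s: 18.08
eef_pos: [0.5539, 0.0513, 0.1674]
eef_rot: [-0.0, 0.0, 1.0, -0.0]
wrist_force: [0.6, -0.7, 0.7]
opening: 0.7
grasp_force: 0.0
```

Run:
```python
from h import *
state()
c=camera("wrist"); save(c,"w9"); W=cloud(c); m=masks(c)
P=W[m["red"]&(W[...,2]>.113)]; k=np.array(cv2.minEnclosingCircle(P[:,:2].astype(np.float32))[0]); d=k-[.5144,.0613]; print("knob",k,np.hypot(*d),np.arctan2(*d)+2*np.pi)
b=m["blue"]&(W[...,2]>.105)&(W[...,2]<.115); show("cap",W[b])
```

```text
th 8.101339752621874 r 0.040777008373359534 ft 0.49100122550562153 fr 0.7254112153929018 fz 0.7048395040647504
jaw 62 med [0.6061 0.0853 0.0587] lo [0.6042 0.0732 0.0465] hi [0.6078 0.0955 0.0683]
cap 471 med [0.6494 0.0636 0.1098] lo [0.6199 0.03   0.1078] hi [0.6786 0.0932 0.1115]
knob [0.556454   0.05494964] 0.042530768393771144 8.00385427022737
cap 6372 med [0.6418 0.0588 0.1097] lo [0.6123 0.0281 0.107 ] hi [0.6749 0.0895 0.1109]
```

I'm not sure the crank kept its setting after release. I'll regrip gently and read the force to check.

carry_out([
  [[0.002, 0.003, -0.03, 0, 0, 0, 0.7], [0.002, 0.003, -0.06, 0, 0, 0, 0.7], [0.002, 0.003, -0.09, 0, 0, 0, 0.7], [0.002, 0.003, -0.11, 0, 0, 0, 0.7], [0.002, 0.003, -0.12, 0, 0, 0, 0.7]],
])

```text
time_s: 18.6
eef_pos: [0.5536, 0.0546, 0.0423]
eef_rot: [-0.003, 0.0, 1.0, 0.0]
wrist_force: [-1.1, -0.4, 0.0]
opening: 0.699
grasp_force: 0.0
```

carry_out([
  [[0, 0, 0, 0, 0, 0, 0.15], [0, 0, 0, 0, 0, 0, 0.15], [0, 0, 0, 0, 0, 0, 0.15], [0, 0, 0, 0, 0, 0, 0.15], [0, 0, 0, 0, 0, 0, 0.15]],
])

```text
time_s: 19.02
eef_pos: [0.5577, 0.0546, 0.0474]
eef_rot: [0.001, 0.0, 1.0, 0.0]
wrist_force: [-0.6, 1.8, 5.3]
opening: 0.248
grasp_force: 58.9
```

carry_out([
  [[0, 0, 0, 0, 0, 0, 0.15], [0, 0, 0, 0, 0, 0, 0.15], [0, 0, 0, 0, 0, 0, 0.15], [0, 0, 0, 0, 0, 0, 0.15], [0, 0, 0, 0, 0, 0, 0.15]],
])

```text
time_s: 19.43
eef_pos: [0.5577, 0.0546, 0.0474]
eef_rot: [0.002, 0.0, 1.0, 0.0]
wrist_force: [-1.9, 2.1, 6.9]
opening: 0.249
grasp_force: 59.1
```

carry_out([
  [[0, -0.0005, 0, 0, 0, 0, 0.15], [-0.0002, -0.001, 0, 0, 0, 0, 0.15], [-0.0002, -0.001, 0, 0, 0, 0, 0.15], [-0.0002, -0.001, 0, 0, 0, 0, 0.15], [-0.0002, -0.001, 0, 0, 0, 0, 0.15]],
])

```text
time_s: 19.85
eef_pos: [0.5576, 0.0542, 0.0474]
eef_rot: [0.002, 0.0, 1.0, 0.0]
wrist_force: [0.7, 5.5, 5.2]
opening: 0.244
grasp_force: 59.1
```

carry_out([
  [[-0.0001, -0.0005, 0, 0, 0, 0, 0.15], [-0.0003, -0.001, 0, 0, 0, 0, 0.15], [-0.0003, -0.0015, 0, 0, 0, 0, 0.15], [-0.0003, -0.0015, 0, 0, 0, 0, 0.15], [-0.0003, -0.0015, 0, 0, 0, 0, 0.15]],
])

```text
time_s: 20.27
eef_pos: [0.5574, 0.0531, 0.0474]
eef_rot: [0.002, 0.0, 1.0, 0.001]
wrist_force: [0.3, 5.9, 6.5]
opening: 0.251
grasp_force: 59.1
```

The resistance rose to 5.5–5.9 N as soon as the knob moved, so the jar is clamped at about 25 N. Next I'll release and go to the gate.

carry_out([
  [[0, 0, 0, 0, 0, 0, 0.7], [0, 0, 0, 0, 0, 0, 0.7], [0, 0, 0, 0, 0, 0, 0.7], [0, 0, 0, 0, 0, 0, 0.7], [0, 0, 0, 0, 0, 0, 0.7]],
])

```text
time_s: 20.68
eef_pos: [0.5558, 0.0516, 0.0455]
eef_rot: [-0.0, 0.001, 1.0, -0.0]
wrist_force: [-0.4, 0.6, -0.9]
opening: 0.706
grasp_force: 0.0
```

carry_out([
  [[0, 0, 0.015, 0, 0, 0, 0.7], [0, 0, 0.04, 0, 0, 0, 0.7], [0, 0, 0.07, 0, 0, 0, 0.7], [0, 0, 0.1, 0, 0, 0, 0.5], [0, 0, 0.125, 0, 0, 0, 0.3]],
])

```text
time_s: 21.1
eef_pos: [0.5562, 0.0517, 0.1726]
eef_rot: [0.001, 0.0, 1.0, -0.0]
wrist_force: [0.2, -0.6, 1.3]
opening: 0.425
grasp_force: 0.0
```

carry_out([
  [[0.01, -0.035, 0, 0, 0, 0, 0], [0.02, -0.07, 0, 0, 0, 0, 0], [0.03, -0.105, 0, 0, 0, 0, 0], [0.04, -0.14, 0, 0, 0, 0, 0], [0.05, -0.175, 0, 0, 0, 0, 0]],
])

```text
time_s: 21.52
eef_pos: [0.606, -0.1249, 0.1706]
eef_rot: [0.0, 0.0, 1.0, -0.0]
wrist_force: [1.5, 0.0, 0.1]
opening: 0.0
grasp_force: 0.0
```

carry_out([
  [[0.01, -0.035, 0, 0, 0, 0, 0], [0.02, -0.07, 0, 0, 0, 0, 0], [0.026, -0.09, 0, 0, 0, 0, 0], [0.026, -0.09, -0.02, 0, 0, 0, 0], [0.026, -0.09, -0.04, 0, 0, 0, 0]],
])

```text
time_s: 21.93
eef_pos: [0.6329, -0.2161, 0.1313]
eef_rot: [0.001, 0.002, 1.0, -0.001]
wrist_force: [-0.0, 0.2, -0.5]
opening: 0.001
grasp_force: 0.0
```

carry_out([
  [[0, 0, -0.025, 0, 0, 0, 0], [0, 0, -0.05, 0, 0, 0, 0], [0, 0, -0.075, 0, 0, 0, 0], [0, 0, -0.1, 0, 0, 0, 0], [0, 0, -0.11, 0, 0, 0, 0]],
])

```text
time_s: 22.35
eef_pos: [0.6292, -0.212, 0.0162]
eef_rot: [-0.003, 0.001, 1.0, 0.001]
wrist_force: [-0.4, -0.1, -0.7]
opening: 0.001
grasp_force: 0.0
```

```bash
cat >> h.py <<'E'
def gate():
    c=camera("scene"); W=cloud(c); m=masks(c)
    b=m["cream"]&(W[...,1]>-.2)&(W[...,1]<-.09)&(W[...,2]>.06)&(W[...,2]<.11)&(W[...,0]>.54)&(W[...,0]<.73); show("edge",W[b])
    e=np.nanmedian(W[b],0); print("angle",np.arctan2(e[2]-.013,-(e[1]+.1085)))
    b=m["blue"]&(W[...,1]>.0)&(W[...,1]<.11)&(W[...,2]>.107)&(W[...,0]>.57); show("cap",W[b])
    print(get_obs()["eef_pos"],get_obs()["wrist_force"]); return c
E
python3 -c "
from h import *
gate()"
```

```text
edge 178 med [ 0.6385 -0.1522  0.0831] lo [ 0.5664 -0.1563  0.0786] hi [ 0.7051 -0.148   0.0869]
angle 1.0135826615393349
cap 485 med [0.649  0.0636 0.1099] lo [0.6192 0.0297 0.1073] hi [0.6796 0.0925 0.1117]
[ 0.62861915 -0.21164262  0.01543726] [-1.28115394 -0.53761595 -1.82600553]
```

carry_out([
  [[0, 0.015, 0.002, 0, 0, 0, 0], [0, 0.03, 0.002, 0, 0, 0, 0], [0, 0.042, 0.002, 0, 0, 0, 0], [0, 0.052, 0.002, 0, 0, 0, 0], [0, 0.062, 0.002, 0, 0, 0, 0]],
])

```text
time_s: 22.82
eef_pos: [0.6335, -0.1505, 0.025]
eef_rot: [0.002, -0.0, 1.0, -0.001]
wrist_force: [0.0, -2.4, 1.4]
opening: -0.002
grasp_force: 1.4
```

carry_out([
  [[0, 0.004, 0, 0, 0, 0, 0], [0, 0.008, 0, 0, 0, 0, 0], [0, 0.012, 0, 0, 0, 0, 0], [0, 0.015, 0, 0, 0, 0, 0], [0, 0.018, 0, 0, 0, 0, 0]],
])

```text
time_s: 23.23
eef_pos: [0.6328, -0.134, 0.0248]
eef_rot: [0.001, 0.0, 1.0, -0.001]
wrist_force: [-3.9, -2.8, 13.4]
opening: -0.0
grasp_force: 7.7
```

```bash
python3 -c "
from h import *
gate()"
```

```text
edge 183 med [ 0.6434 -0.1124  0.0974] lo [ 0.5643 -0.1192  0.0934] hi [ 0.7064 -0.1079  0.1001]
angle 1.5242381861875374
cap 458 med [0.6502 0.0641 0.1099] lo [0.621  0.0302 0.1076] hi [0.6781 0.093  0.1121]
[ 0.63285021 -0.13338521  0.02485582] [-3.3877744  -2.16470993 13.38126048]
```

carry_out([
  [[0, 0.001, 0, 0, 0, 0, 0], [0, 0.002, 0, 0, 0, 0, 0], [0, 0.003, 0, 0, 0, 0, 0], [0, 0.004, 0, 0, 0, 0, 0], [0, 0.004, 0, 0, 0, 0, 0]],
])

```text
time_s: 23.7
eef_pos: [0.633, -0.1299, 0.0251]
eef_rot: [0.001, 0.0, 1.0, -0.001]
wrist_force: [-3.7, -1.5, 14.1]
opening: 0.0
grasp_force: 6.6
```

carry_out([
  [[0, 0.001, 0, 0, 0, 0, 0], [0, 0.002, 0, 0, 0, 0, 0], [0, 0.003, 0, 0, 0, 0, 0], [0, 0.004, 0, 0, 0, 0, 0], [0, 0.004, 0, 0, 0, 0, 0]],
])

```text
time_s: 24.12
eef_pos: [0.633, -0.1284, 0.0252]
eef_rot: [0.001, 0.001, 1.0, -0.002]
wrist_force: [-5.1, -10.4, 11.6]
opening: -0.002
grasp_force: 9.9
```

```bash
python3 -c "
from h import *
gate()"
```

```text
edge 189 med [ 0.6438 -0.1066  0.0976] lo [ 0.5656 -0.1143  0.0935] hi [ 0.7073 -0.1026  0.1004]
angle 1.5928061388765853
cap 459 med [0.6499 0.0629 0.1096] lo [0.621  0.0293 0.1076] hi [0.679  0.0924 0.1118]
[ 0.63301181 -0.12838106  0.02518664] [ -4.24540825 -10.32332701  11.86229281]
```

The gate is against its end stop: the force rose and the tool stopped moving. I'll retreat and check.

carry_out([
  [[0, -0.008, 0, 0, 0, 0, 0], [0, -0.02, 0, 0, 0, 0, 0], [0, -0.04, 0, 0, 0, 0, 0], [0, -0.06, 0, 0, 0, 0, 0], [0, -0.09, 0, 0, 0, 0, 0]],
])

```text
time_s: 24.58
eef_pos: [0.6311, -0.2139, 0.0214]
eef_rot: [-0.001, -0.0, 1.0, 0.001]
wrist_force: [0.2, 0.6, 0.5]
opening: -0.001
grasp_force: 0.0
```

carry_out([
  [[0, -0.03, 0.03, 0, 0, 0, 0], [0, -0.05, 0.06, 0, 0, 0, 0], [0, -0.07, 0.09, 0, 0, 0, 0], [0, -0.07, 0.1, 0, 0, 0, 0], [0, -0.07, 0.1, 0, 0, 0, 0]],
])

```text
time_s: 25.0
eef_pos: [0.6334, -0.2876, 0.126]
eef_rot: [0.002, 0.001, 1.0, -0.001]
wrist_force: [0.8, -0.1, 0.3]
opening: -0.002
grasp_force: 0.0
```

Run:
```python
from h import *
c=gate(); W=cloud(c); m=masks(c)
c=camera("top"); save(c,"t9"); W=cloud(c); m=masks(c)
b=m["cream"]&(W[...,1]>-.2)&(W[...,1]<-.09)&(W[...,2]>.07)&(W[...,2]<.11)&(W[...,0]>.54)&(W[...,0]<.73); show("edge",W[b])
cap()
P=W[m["red"]&(W[...,2]>.1)]; show("red",P)
```

```text
edge 131 med [ 0.6477 -0.1063  0.0975] lo [ 0.5697 -0.113   0.0938] hi [ 0.7081 -0.1023  0.1005]
angle 1.5964070302231808
cap 483 med [0.6493 0.0627 0.1098] lo [0.6188 0.0291 0.1077] hi [0.6786 0.0931 0.1116]
[ 0.63210096 -0.28557065  0.12311689] [-0.86238704  1.1111168  -0.99302933]
edge 291 med [ 0.6358 -0.1096  0.0988] lo [ 0.5633 -0.1135  0.0951] hi [ 0.7046 -0.1059  0.1032]
cap 1140 med [0.6445 0.0602 0.1096] lo [0.6137 0.0298 0.1057] hi [0.6762 0.0909 0.1132]
circle 0.6456952095031738 0.05994624271988869 0.035062436014413834
red 109 med [0.557  0.0558 0.1168] lo [0.5475 0.047  0.1098] hi [0.5661 0.0646 0.1195]
```

View pics/t9.png

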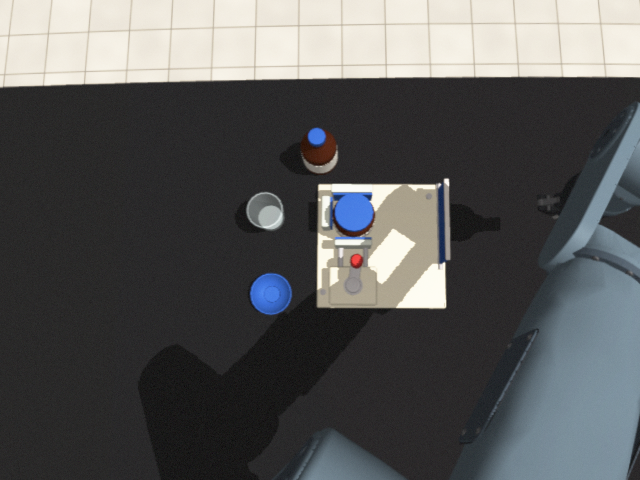

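The top view shows the jar cap at (354,215), seated between the jaws and against the stop. The gate stands upright at (443,220), and the bottle, beaker and dish haven't moved. Handing in.

```bash
python3 -c "
from h import *
print(hand_in())"
```

```text
the job is handed in; nothing more can be done
None
```

I handed the job in at about 25 s. By my last measurements the jar stands against the side stop and is clamped at roughly 20–25 N (estimated from the force at the knob), the gate is upright against its end stop, and the other glassware is where it was; the hand-in call returned no verdict.

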